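# Put the canister set back in its stand in order of height

## Robot

A 7-joint arm with a two-finger parallel gripper is mounted at the origin on a cart in front of the work surface, level with it; the furniture and walls round the work are solid. World frame = base frame: x ahead of the robot, y to its left, z up, the work surface at z = 0. Lengths are in m, angles in rad, forces in N, time in s.
With the tool pointing down it reaches from about 0.425 to 0.875 m from the base axis. Payload 8.4 kg.
Tool frame: the origin (TCP) lies at the centre of the arm's flange, where the gripper is bolted on; the fingertips stand 173 mm ahead of it and the grasp point (between the pads) lies 155 mm ahead of it; z points along the fingers, y is the line along which they close (so a half turn about z gives the same grasp; the last joint's range is limited). The gripper opens to 85 mm and grips with 20 to 120 N. Pads are 22 mm wide; open, the fingers measure 114 mm over their backs; the gripper's body (76 mm by 85 mm) begins 54 mm behind the grasp point. The pads swing forward as they close: fully open they stand 13 mm farther back than shut.
Start: joints at [1.049, 0.333, 0.04, 1.465, -0.013, 1.343, -0.059], TCP at [0.267, -0.593, 0.405] pointing down, gripper open.
Joint ranges: [-2.58, 2.58], [-0.38, 2.09], [-1.3, 1.39], [0.25, 2.4], [-1.5, 4.64], [0.08, 2.09], [-2.65, 2.65]. Speed limits (rad/s): [2.22, 2.22, 2.79, 2.79, 3.14, 3.14, 3.14].

## Interface

Orientations are given as a rotation vector (axis times angle).
In Python, from workcell import manip gives the robot as it stands. The module is installed in compiled form; this text tells all that it offers.
- The arm moves only by the tool jog_arm, never from a script. Its argument "moves" is a list of rows, each an object with "rot": the turn, a rotation vector about the tool's x, y, z in a scale on which 1.0 is 2 rad, a list of three; "dp": the shift along the tool's x, y, z in normalised numbers (1 is 0.5 m), a list of three; "jaw": the finger opening in m, from 0 to 0.0854. In form: [{"rot": [ax, ay, az], "dp": [x, y, z], "jaw": jaw}, ...]. A call has 1 to 20 rows; each row is the pose to reach, as a shift and turn from the pose commanded when the call began, along the tool's axes at that moment; what a row does not reach only later rows make up. A row lasts 1/8 s, in which the tool goes at most 62.5 mm and 10.7 degrees, less where a joint would pass 70% of its speed; a pose out of reach is approached as far as the arm can. A call with a gripper value outside its range is refused whole. The fingers move at their own pace and stop on an object; the grip force is fixed at half the most. Time passes only in rows, so rows that repeat a pose let the fingers close. It gives the time, the measured TCP pose, the force, the opening and the grip force at its end, in the units of the state.
- manip.state(): the state, without advancing time (a new reading comes with each control period).
- manip.get_image(name): name is "scene" or "top"; returns (picture, depth): 384x512x3 uint8, red, green, blue; 384x512 float32, m along the optical axis (not along the pixel's ray), 0 where there is no reading.
- manip.camera_model(name): a dict with "fx", "fy", "cx", "cy" (pixels), "R" (3x3) and "t" (3): a world point X has camera coordinates R X + t. Camera axes: x right, y down, z forward; pixel columns grow to the right and rows downward; lengths in m; the calibration is good to about 2 mm. A picture is of the moment at which its call begins. camera_model takes no time and is no camera call.
- manip.sign_off(): hands the job in; it is judged then, once.
The state is a dict: "clock": time; "joints": joint angles; "joint_vel": joint speeds; "tau": joint torques, N m; "ee_pos": TCP position; "ee_rot": TCP orientation; "force": force on the tool from outside, world axes, zero at the start; "wrist_torque": the same for the moment, N m; "width": opening from 0.0 (shut) to 1.0 (fully open); "grasp_force": force on a finger pad.
Only numpy, scipy, OpenCV 4.12 (cv2) and the standard library are available. Lean on these libraries where they do the work, as an engineer would, in place of code of your own. Each camera call takes 0.05 s, during which the arm holds its last target. There are 200 camera calls.

## Task

Put the four loose kitchen canisters back into the empty recesses of the oak stand so that the row steps down evenly in height, from the tall navy one that already stands at one end to the low white one at the other. Set each canister down gently, upright and fully in its recess, leave the navy and white ones in their recesses, and leave the mandarin and the garlic where they lie.

Things in the scene. Friction and masses are not known exactly. Their poses are not given: they have to be found in the camera images.
- stand: Fixed oak stand, 92 mm (x) by 452 mm (y) by 24 mm high, a low brass bow at each short end (to y = +-244 mm). In its top a row of six equal round recesses, 67 mm across, 12 mm deep (floors 12 mm above the worktop), centred at x = 0, y = +180, +108, +36, -36, -108, -180 mm. Origin: centre of its underside, on the worktop; z up, x roughly away from the robot.
- navy_canister: Upright round stoneware canister, dark navy blue, 50 mm in diameter and 160 mm high in all, including a light wooden lid 12 mm thick of the same diameter that is fast to it; about 308 g. Origin: centre of its underside, z up to the lid. The tallest; already stands in the recess at one end of the stand (either end).
- terracotta_canister: Upright round stoneware canister, red-brown terracotta, 50 mm in diameter and 140 mm high in all, including a light wooden lid 12 mm thick of the same diameter that is fast to it; about 282 g. Origin: centre of its underside, z up to the lid. Stands loose on the worktop in front of the stand at the start.
- mustard_canister: Upright round stoneware canister, mustard yellow, 50 mm in diameter and 120 mm high in all, including a light wooden lid 12 mm thick of the same diameter that is fast to it; about 256 g. Origin: centre of its underside, z up to the lid. Stands loose on the worktop in front of the stand at the start.
- green_canister: Upright round stoneware canister, dark sage green, 50 mm in diameter and 100 mm high in all, including a light wooden lid 12 mm thick of the same diameter that is fast to it; about 230 g. Origin: centre of its underside, z up to the lid. Stands loose on the worktop in front of the stand at the start.
- blue_canister: Upright round stoneware canister, light sky blue, 50 mm in diameter and 80 mm high in all, including a light wooden lid 12 mm thick of the same diameter that is fast to it; about 204 g. Origin: centre of its underside, z up to the lid. Stands loose on the worktop in front of the stand at the start.
- white_canister: Upright round stoneware canister, off-white, 50 mm in diameter and 60 mm high in all, including a light wooden lid 12 mm thick of the same diameter that is fast to it; about 178 g. Origin: centre of its underside, z up to the lid. The lowest; already stands in the recess at the other end of the stand.
- mandarin: Orange mandarin, 55 mm across and 48 mm high, loose on the worktop among the canisters; to be left where it is. Origin: centre of its underside.
- garlic: Whitish-pink head of garlic, 50 mm across and 51 mm high, loose on the worktop among the canisters; to be left where it is. Origin: centre of its underside.

How it is judged:
By the outcome, as a careful person would: the job done as asked, in the order asked, and still so for the second after the job is handed in, with the robot touching nothing.
It also fails if it takes over 96 s, if anything falls off the work surface, if the arm or the gripper's body presses on something with over 40 N, if the wrist force passes 120 N, or if a joint passes its speed limit or range.

## Working session

There is one attempt and no reset: what is moved stays moved. The work goes in short steps, Python scripts to look and compute and a tool call to move; the robot and the scene stay as the last step left them, time stands still between calls to the robot, and variables do not carry over. Pictures are saved under pics/ and viewed, at most 14 in all, crops included, and the job is handed in when it is done.

Besides the shell and the picture viewer there is one more tool, called after "Call:" as name(argument=value, ...), one argument or row to a line, values as JSON. jog_arm: Moves the arm, as the interface text tells. Its arguments: {"type":"object","properties":{"moves":{"type":"array","items":{"type":"object","properties":{"rot":{"type":"array","items":{"type":"number"}},"dp":{"type":"array","items":{"type":"number"}},"jaw":{"type":"number"}}}}},"required":["moves"]}

```bash
mkdir -p pics
python3 - <<'E'
from workcell import manip
import numpy as np,cv2
s=manip.state();print({k:np.round(v,4).tolist() for k,v in s.items()})
for n in("scene","top"):
    im,d=manip.get_image(n);np.savez(n+"0.npz",im=im,d=d)
    cv2.imwrite(f"pics/{n}0.png",im[:,:,::-1]);print(n,{k:np.round(v,3).tolist() for k,v in manip.camera_model(n).items()})
E
```

```text
{'clock': 0.0, 'joints': [1.0488, 0.3339, 0.0399, 1.4663, -0.0134, 1.3433, -0.0585], 'joint_vel': [-0.0002, 0.0008, 0.0009, 0.0003, -0.0016, 0.0011, 0.0003], 'tau': [0.0004, -65.8555, 1.3656, -40.5564, 0.0167, 0.0125, 0.0], 'ee_pos': [0.2666, -0.5926, 0.4038], 'ee_rot': [-3.0702, -0.6588, 0.0007], 'force': [0.3459, -0.5616, 0.5816], 'wrist_torque': [0.0195, -0.0194, 0.0405], 'grasp_force': 0.0, 'width': 0.9986}
scene {'fx': 484.052, 'fy': 484.052, 'cx': 260.438, 'cy': 189.409, 'R': [[0.898, 0.44, 0.012], [0.394, -0.791, -0.469], [-0.197, 0.425, -0.883]], 't': [-0.469, -0.214, 1.611]}
top {'fx': 478.946, 'fy': 478.946, 'cx': 253.567, 'cy': 191.668, 'R': [[-0.034, -0.999, -0.001], [-0.974, 0.033, -0.225], [0.225, -0.007, -0.974]], 't': [-0.009, 0.569, 1.096]}
```

View pics/scene0.png

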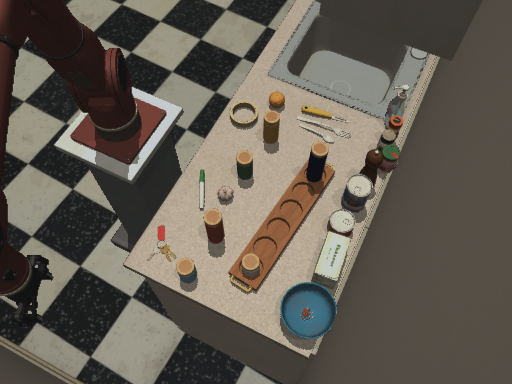

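View pics/top0.png

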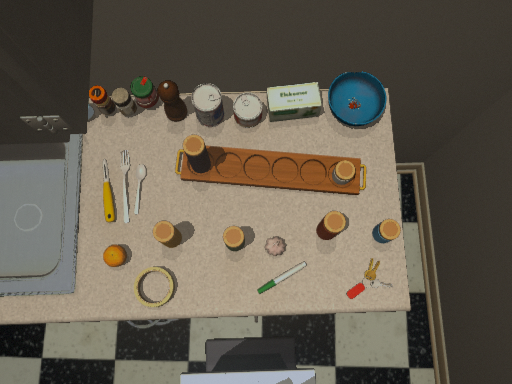

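The top view shows navy at the left end (195,150) and white at the right end (344,172). The loose canisters are mustard (167,235), green (234,238), terracotta (330,225) and blue (386,231). The mandarin is at (115,256) and the garlic at (275,246). From the navy end, the order is terracotta, mustard, green, blue. Next I'll measure the lids and the stand.

```bash
cat > h.py <<'E'
from workcell import manip
import numpy as np,cv2
H=dict(navy=.160+.012,terracotta=.14,mustard=.12,green=.1,blue=.08,white=.072)
def world(n,d):
    c=manip.camera_model(n);v,u=np.mgrid[:384,:512]
    X=np.stack([(u-c['cx'])/c['fx']*d,(v-c['cy'])/c['fy']*d,d],-1)
    return (X-np.array(c['t']))@np.array(c['R'])
def ray(n,u,v,z):
    c=manip.camera_model(n);R=np.array(c['R']);o=-R.T@np.array(c['t'])
    r=R.T@np.array([(u-c['cx'])/c['fx'],(v-c['cy'])/c['fy'],1]);return o+r*(z-o[2])/r[2]
def pix(n,X):
    c=manip.camera_model(n);p=np.array(c['R'])@X+c['t'];return c['fx']*p[0]/p[2]+c['cx'],c['fy']*p[1]/p[2]+c['cy']
def lid(n,im,d,u,v,h,r=18):
    """lid centre near pixel u,v: lid-coloured blob, ray cast to plane z=h"""
    hsv=cv2.cvtColor(im,cv2.COLOR_RGB2HSV);W=world(n,d)
    m=(abs(W[...,2]-h)<.007)&(d>0)
    w=np.zeros_like(m);w[int(v)-r:int(v)+r,int(u)-r:int(u)+r]=1;m&=w
    cs,_=cv2.findContours(m.astype(np.uint8),cv2.RETR_EXTERNAL,cv2.CHAIN_APPROX_NONE)
    c=max(cs,key=cv2.contourArea);(x,y),rad=cv2.minEnclosingCircle(c)
    M=cv2.moments(c);x,y=M['m10']/M['m00'],M['m01']/M['m00']
    return ray(n,x,y,h),2*np.sqrt(M['m00']/np.pi)*np.median(d[m])/480,np.median(W[...,2][m]),(x,y)
E
python3 - <<'E'
from h import *
T=np.load("top0.npz");S=np.load("scene0.npz")
g=dict(navy=(195,146),terracotta=(333,218),mustard=(165,230),green=(233,233),blue=(389,227),white=(345,168))
for k,(u,v) in g.items():
    p,D,z,q=lid("top",T['im'],T['d'],u,v,H[k])
    us,vs=pix("scene",p); p2,D2,z2,q2=lid("scene",S['im'],S['d'],us,vs,H[k],14)
    print(k,p.round(4),D.round(4),z.round(4),np.round(q,1),p2.round(4),D2.round(4),z2.round(4))
# stand: brown mask, top z=.024
hsv=cv2.cvtColor(T['im'],cv2.COLOR_RGB2HSV);W=world("top",T['d'])
m=(abs(W[...,2]-.024)<.006);m[:140]=0;m[200:]=0;m[:,:175]=0;m[:,372:]=0
m&=(hsv[...,1]>110)
P=W[m][:,:2];(c,s,a)=cv2.minAreaRect(P.astype(np.float32));print("rect",c,s,a,m.sum())
# recess circles: floor pixels at z~.012
m2=((W[...,2]<.018)&(W[...,2]>.006));m2[:140]=0;m2[195:]=0;m2[:,:185]=0;m2[:,365:]=0
m2&=(hsv[...,1]>110)
n,l,st,ce=cv2.connectedComponentsWithStats(m2.astype(np.uint8))
for i in range(1,n):
    if st[i,4]>60:print(st[i],ray("top",*ce[i],.012).round(4))
for k,(u,v) in dict(mandarin=(115,256),garlic=(275,246)).items(): print(k,ray("top",u,v,.025).round(3))
cv2.imwrite("pics/stand.png",cv2.resize(T['im'][130:205,170:370,::-1],None,fx=4,fy=4,interpolation=2))
E
```

```text
navy [0.6563 0.104  0.172 ] 0.0469 0.1722 [193.4 144.7] [0.6571 0.1001 0.172 ] 0.044 0.1709
terracotta [ 0.4769 -0.205   0.14  ] 0.0475 0.14 [334.2 221.3] [ 0.4786 -0.2085  0.14  ] 0.0453 0.1394
mustard [0.471  0.1795 0.12  ] 0.0472 0.1201 [163.3 231.1] [0.4721 0.1761 0.12  ] 0.0436 0.1187
green [0.457  0.0228 0.1   ] 0.047 0.1003 [233.1 236.1] [0.4582 0.019  0.1   ] 0.0439 0.0989
blue [ 0.4642 -0.3436  0.08  ] 0.0477 0.0802 [389.3 228.9] [ 0.4659 -0.3474  0.08  ] 0.0469 0.0789
white [ 0.6145 -0.2513  0.072 ] 0.0469 0.072 [344.6 169.5] [ 0.6159 -0.2548  0.072 ] 0.0466 0.0709
rect (0.6382638216018677, -0.07323889434337616) (0.48374196887016296, 0.09441207349300385) 83.00817108154297 3073
[188 153  26  22 108] [0.6516 0.1022 0.012 ]
[215 153  27  25 492] [0.6538 0.0344 0.012 ]
[244 154  26  26 502] [ 0.6454 -0.0377  0.012 ]
[272 157  26  25 497] [ 0.6365 -0.1097  0.012 ]
[300 160  26  25 500] [ 0.6276 -0.1815  0.012 ]
[328 163  26  24 130] [ 0.6109 -0.2439  0.012 ]
mandarin [0.428 0.314 0.025]
garlic [ 0.439 -0.076  0.025]
```

View pics/stand.png

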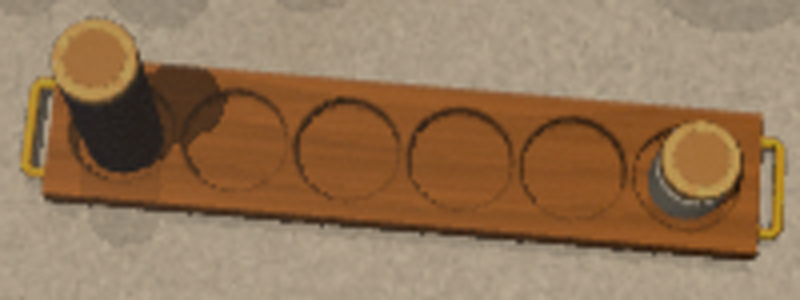

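The stand is yawed about 7° and centred near (0.639, -0.074). Both cameras agree to about 4 mm, so I use their mean. I'll close along the stand's x axis, so the fingers clear the neighbouring canisters. A helper will give the shifts.

```bash
cat >> h.py <<'E'
from scipy.spatial.transform import Rotation as Ro
A=np.deg2rad(6.95)
sy=np.array([np.sin(A),np.cos(A),0]);sx=np.array([np.cos(A),-np.sin(A),0])
RT=np.stack([sy,sx,[0,0,-1]],1)  # wanted tool axes
b=np.array([.0007,-.0018]);C=np.array([.6387,-.0733])+b
PICK=dict(terracotta=(.4769,-.205),mustard=(.471,.1795),green=(.457,.0228),blue=(.4642,-.3436))
SLOT=dict(terracotta=.108,mustard=.036,green=-.036,blue=-.108)
def pick(k):return np.array(PICK[k])+b
def place(k):return C+SLOT[k]*sy[:2]
def delta(xy,z):
    s=manip.state();R=Ro.from_rotvec(s['ee_rot'])
    return (R.inv().apply(np.r_[xy,z]-s['ee_pos'])).round(4),(R.inv()*Ro.from_matrix(RT)).as_rotvec().round(4),np.round(s['ee_pos'],4)
E
python3 -c "
from h import *
for k in PICK:print(k,pick(k).round(4),place(k).round(4))
print(delta(pick('terracotta'),.40))"
```

```text
terracotta [ 0.4776 -0.2068] [0.6525 0.0321]
mustard [0.4717 0.1777] [ 0.6438 -0.0394]
green [0.4577 0.021 ] [ 0.635  -0.1108]
blue [ 0.4649 -0.3454] [ 0.6263 -0.1823]
(array([ 0.3507, -0.2653,  0.0043]), array([-1.4000e-03, -7.0000e-04, -1.0267e+00]), array([ 0.2666, -0.5926,  0.4039]))
```

Careful with the scale: shifts go in shares of 0.5 m and turns go in shares of 2 rad. That gives: 0.351 m is 0.702, 0.316 m is 0.632, -1.027 rad is -0.5135.

Call:
jog_arm(
  moves=[
    {"dp": [0.07,-0.054,0],"rot": [0,0,-0.05],"jaw": 0.085},
    {"dp": [0.14,-0.106,0],"rot": [0,0,-0.1],"jaw": 0.085},
    {"dp": [0.21,-0.16,0],"rot": [0,0,-0.15],"jaw": 0.085},
    {"dp": [0.28,-0.212,0],"rot": [0,0,-0.205],"jaw": 0.085},
    {"dp": [0.35,-0.266,0],"rot": [0,0,-0.255],"jaw": 0.085},
    {"dp": [0.42,-0.318,0.008],"rot": [0,0,-0.31],"jaw": 0.085},
    {"dp": [0.49,-0.372,0.008],"rot": [0,0,-0.36],"jaw": 0.085},
    {"dp": [0.562,-0.424,0.008],"rot": [0,0,-0.41],"jaw": 0.085},
    {"dp": [0.632,-0.478,0.008],"rot": [-0.0005,-0.0005,-0.465],"jaw": 0.085},
    {"dp": [0.702,-0.53,0.008],"rot": [-0.0005,-0.0005,-0.5135],"jaw": 0.085},
    {"dp": [0.702,-0.53,0.008],"rot": [-0.0005,-0.0005,-0.5135],"jaw": 0.085},
    {"dp": [0.702,-0.53,0.008],"rot": [-0.0005,-0.0005,-0.5135],"jaw": 0.085},
  ],
)

```text
clock: 1.6
ee_pos: [0.4777, -0.2076, 0.4004]
ee_rot: [2.352, 2.081, -0.002]
force: [-0.8, -0.2, -0.1]
width: 0.99
grasp_force: 0.0
```

```bash
python3 -c "
from h import *
print(delta(pick('terracotta'),.275))"
```

```text
(array([ 0.001 , -0.0002,  0.1254]), array([-0.0003,  0.0015, -0.0007]), array([ 0.4777, -0.2076,  0.4004]))
```

In the tool's units: 0.125 m is 0.25, 0.001 m is 0.002.

Call:
jog_arm(
  moves=[
    {"dp": [0.002,0,0.08],"rot": [0,0,0],"jaw": 0.085},
    {"dp": [0.002,0,0.16],"rot": [0,0,0],"jaw": 0.085},
    {"dp": [0.002,0,0.22],"rot": [0,0,0],"jaw": 0.085},
    {"dp": [0.002,0,0.25],"rot": [0,0,0],"jaw": 0.085},
    {"dp": [0.002,0,0.25],"rot": [0,0,0],"jaw": 0.06},
    {"dp": [0.002,0,0.25],"rot": [0,0,0],"jaw": 0.053},
    {"dp": [0.002,0,0.25],"rot": [0,0,0],"jaw": 0.05},
    {"dp": [0.002,0,0.25],"rot": [0,0,0],"jaw": 0.035},
    {"dp": [0.002,0,0.25],"rot": [0,0,0],"jaw": 0.03},
    {"dp": [0.002,0,0.25],"rot": [0,0,0],"jaw": 0.03},
    {"dp": [0.002,0,0.25],"rot": [0,0,0],"jaw": 0.03},
  ],
)

```text
clock: 2.98
ee_pos: [0.4786, -0.2065, 0.2774]
ee_rot: [2.349, 2.081, -0.0]
force: [-3.5, 0.2, 9.2]
width: 0.569
grasp_force: 60.8
```

In the tool's units: -0.11 m is -0.22, -0.08 m is -0.16.

Call:
jog_arm(
  moves=[
    {"dp": [0,0,-0.03],"rot": [0,0,0],"jaw": 0.03},
    {"dp": [0,0,-0.09],"rot": [0,0,0],"jaw": 0.03},
    {"dp": [0,0,-0.16],"rot": [0,0,0],"jaw": 0.03},
    {"dp": [0,0,-0.22],"rot": [0,0,0],"jaw": 0.03},
    {"dp": [0,0,-0.22],"rot": [0,0,0],"jaw": 0.03},
  ],
)

```text
clock: 3.6
ee_pos: [0.4788, -0.2061, 0.3889]
ee_rot: [2.347, 2.079, 0.002]
force: [-0.5, 0.4, -2.7]
width: 0.565
grasp_force: 62.5
```

```bash
python3 -c "
from h import *
print(delta(place('terracotta'),.325))"
```

```text
(array([0.2575, 0.1433, 0.0639]), array([0.0054, 0.0029, 0.0004]), array([ 0.4788, -0.2061,  0.3889]))
```

In the tool's units: 0.257 m is 0.514, 0.24 m is 0.48.

Call:
jog_arm(
  moves=[
    {"dp": [0.04,0.02,0],"rot": [0,0,0],"jaw": 0.03},
    {"dp": [0.11,0.06,0],"rot": [0,0,0],"jaw": 0.03},
    {"dp": [0.19,0.106,0],"rot": [0,0,0],"jaw": 0.03},
    {"dp": [0.27,0.15,0],"rot": [0,0,0],"jaw": 0.03},
    {"dp": [0.35,0.194,0],"rot": [0,0,0],"jaw": 0.03},
    {"dp": [0.42,0.234,0],"rot": [0,0,0],"jaw": 0.03},
    {"dp": [0.48,0.268,0],"rot": [0,0,0],"jaw": 0.03},
    {"dp": [0.514,0.286,0],"rot": [0,0,0],"jaw": 0.03},
    {"dp": [0.514,0.286,0.04],"rot": [0,0,0],"jaw": 0.03},
    {"dp": [0.514,0.286,0.09],"rot": [0,0,0],"jaw": 0.03},
    {"dp": [0.514,0.286,0.12],"rot": [0,0,0],"jaw": 0.03},
    {"dp": [0.514,0.286,0.12],"rot": [0,0,0],"jaw": 0.03},
    {"dp": [0.514,0.286,0.12],"rot": [0,0,0],"jaw": 0.03},
  ],
)

```text
clock: 5.22
ee_pos: [0.6513, 0.0313, 0.3262]
ee_rot: [2.351, 2.081, 0.0]
force: [1.1, 0.6, -3.5]
width: 0.57
grasp_force: 62.6
```

```bash
python3 -c "
from h import *
print(delta(place('terracotta'),.2894))
for n in('top','scene'):
  im,d=manip.get_image(n)
  cv2.imwrite('pics/%s1.png'%n,im[:,:,::-1])
a=cv2.imread('pics/top1.png')[110:230,130:400];c=cv2.imread('pics/scene1.png')[110:300,200:350]
cv2.imwrite('pics/c1.png',np.hstack([cv2.resize(a,(480,213),interpolation=2),np.zeros((213,5,3),np.uint8),cv2.resize(c,(168,213),interpolation=2)]))
cv2.imwrite('pics/c2.png',cv2.resize(c,None,fx=3,fy=3,interpolation=2))
"
```

```text
(array([0.001 , 0.001 , 0.0368]), array([ 0.0014,  0.0012, -0.0003]), array([0.6513, 0.0313, 0.3262]))
```

View pics/c2.png

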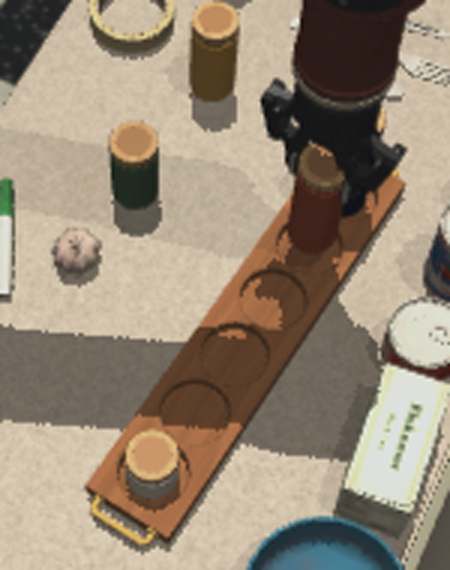

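Terracotta hangs upright over the second recess (crop 315,250), clear of navy. Lowering it.

In the tool's units: 0.036 m is 0.072, 0.001 m is 0.002, 0.001 rad is 0.0005.

Call:
jog_arm(
  moves=[
    {"dp": [0.002,0.002,0.024],"rot": [0.0005,0.0005,0],"jaw": 0.03},
    {"dp": [0.002,0.002,0.048],"rot": [0.0005,0.0005,0],"jaw": 0.03},
    {"dp": [0.002,0.002,0.06],"rot": [0.0005,0.0005,0],"jaw": 0.03},
    {"dp": [0.002,0.002,0.066],"rot": [0.0005,0.0005,0],"jaw": 0.03},
    {"dp": [0.002,0.002,0.068],"rot": [0.0005,0.0005,0],"jaw": 0.03},
    {"dp": [0.002,0.002,0.07],"rot": [0.0005,0.0005,0],"jaw": 0.03},
    {"dp": [0.002,0.002,0.072],"rot": [0.0005,0.0005,0],"jaw": 0.03},
    {"dp": [0.002,0.002,0.072],"rot": [0.0005,0.0005,0],"jaw": 0.03},
    {"dp": [0.002,0.002,0.072],"rot": [0.0005,0.0005,0],"jaw": 0.03},
  ],
)

```text
clock: 6.45
ee_pos: [0.6524, 0.0325, 0.2896]
ee_rot: [-2.352, -2.083, 0.001]
force: [1.1, 0.3, -1.2]
width: 0.564
grasp_force: 62.6
```

In the tool's units: -0.1 m is -0.2, 0.001 m is 0.002.

Call:
jog_arm(
  moves=[
    {"dp": [0,0,0.002],"rot": [0,0,0],"jaw": 0.03},
    {"dp": [0,0,0.002],"rot": [0,0,0],"jaw": 0.03},
    {"dp": [0,0,0.002],"rot": [0,0,0],"jaw": 0.052},
    {"dp": [0,0,0.002],"rot": [0,0,0],"jaw": 0.06},
    {"dp": [0,0,0.002],"rot": [0,0,0],"jaw": 0.075},
    {"dp": [0,0,0.002],"rot": [0,0,0],"jaw": 0.075},
    {"dp": [0,0,-0.04],"rot": [0,0,0],"jaw": 0.075},
    {"dp": [0,0,-0.12],"rot": [0,0,0],"jaw": 0.08},
    {"dp": [0,0,-0.2],"rot": [0,0,0],"jaw": 0.08},
    {"dp": [0,0,-0.2],"rot": [0,0,0],"jaw": 0.08},
  ],
)

```text
clock: 7.7
ee_pos: [0.6531, 0.0331, 0.3951]
ee_rot: [2.348, 2.08, 0.009]
force: [0.3, -0.2, -0.2]
width: 0.939
grasp_force: 0.0
```

```bash
python3 -c "
from h import *
print(delta(pick('mustard'),.37))
print(delta(pick('mustard'),.255))"
```

```text
(array([ 0.1217, -0.1977,  0.0239]), array([ 0.0069, -0.0012,  0.0003]), array([0.6531, 0.0331, 0.3951]))
(array([ 0.1215, -0.1985,  0.1389]), array([ 0.0069, -0.0012,  0.0003]), array([0.6531, 0.0331, 0.3951]))
```

Call:
jog_arm(
  moves=[
    {"dp": [0.03,-0.05,0],"rot": [0,0,0],"jaw": 0.085},
    {"dp": [0.074,-0.12,0],"rot": [0,0,0],"jaw": 0.085},
    {"dp": [0.124,-0.2,0],"rot": [0,0,0],"jaw": 0.085},
    {"dp": [0.174,-0.28,0.02],"rot": [0,0,0],"jaw": 0.085},
    {"dp": [0.22,-0.354,0.04],"rot": [0,0,0],"jaw": 0.085},
    {"dp": [0.246,-0.394,0.06],"rot": [0,0,0],"jaw": 0.085},
    {"dp": [0.246,-0.394,0.08],"rot": [0,0,0],"jaw": 0.085},
    {"dp": [0.246,-0.394,0.08],"rot": [0,0,0],"jaw": 0.085},
  ],
)

```text
clock: 8.7
ee_pos: [0.4719, 0.1777, 0.3492]
ee_rot: [-2.352, -2.082, 0.002]
force: [0.8, -0.2, 0.5]
width: 0.999
grasp_force: 0.0
```

```bash
python3 -c "
from h import *
print(delta(pick('mustard'),.255))
T,d=manip.get_image('top')
cv2.imwrite('pics/t2.png',cv2.resize(T[110:270,130:410,::-1],None,fx=2.5,fy=2.5,interpolation=2))"
```

```text
(array([ 0.0001, -0.0001,  0.0942]), array([-0.0012,  0.0009, -0.0003]), array([0.4719, 0.1777, 0.3492]))
```

View pics/t2.png

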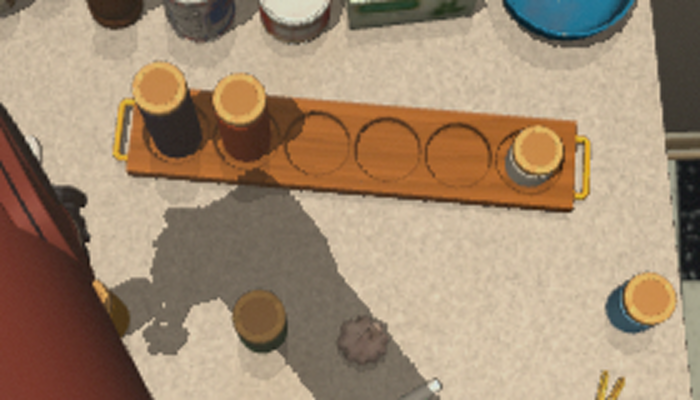

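Terracotta stands upright in recess two (crop 242,140), right next to navy. The gripper is over mustard.

In the tool's units: 0.094 m is 0.188, 0.085 m is 0.17.

Call:
jog_arm(
  moves=[
    {"dp": [0,0,0.06],"rot": [0,0,0],"jaw": 0.085},
    {"dp": [0,0,0.13],"rot": [0,0,0],"jaw": 0.085},
    {"dp": [0,0,0.17],"rot": [0,0,0],"jaw": 0.085},
    {"dp": [0,0,0.188],"rot": [0,0,0],"jaw": 0.085},
    {"dp": [0,0,0.188],"rot": [0,0,0],"jaw": 0.06},
    {"dp": [0,0,0.188],"rot": [0,0,0],"jaw": 0.053},
    {"dp": [0,0,0.188],"rot": [0,0,0],"jaw": 0.05},
    {"dp": [0,0,0.188],"rot": [0,0,0],"jaw": 0.035},
    {"dp": [0,0,0.188],"rot": [0,0,0],"jaw": 0.03},
    {"dp": [0,0,0.188],"rot": [0,0,0],"jaw": 0.03},
    {"dp": [0,0,0.188],"rot": [0,0,0],"jaw": 0.03},
  ],
)

```text
clock: 10.12
ee_pos: [0.4718, 0.1787, 0.2567]
ee_rot: [2.351, 2.083, 0.001]
force: [-2.1, -0.3, 7.9]
width: 0.567
grasp_force: 61.5
```

In the tool's units: -0.165 m is -0.33, -0.16 m is -0.32.

Call:
jog_arm(
  moves=[
    {"dp": [0,0,-0.03],"rot": [0,0,0],"jaw": 0.03},
    {"dp": [0,0,-0.1],"rot": [0,0,0],"jaw": 0.03},
    {"dp": [0,0,-0.18],"rot": [0,0,0],"jaw": 0.03},
    {"dp": [0,0,-0.26],"rot": [0,0,0],"jaw": 0.03},
    {"dp": [0,0,-0.32],"rot": [0,0,0],"jaw": 0.03},
    {"dp": [0,0,-0.33],"rot": [0,0,0],"jaw": 0.03},
    {"dp": [0,0,-0.33],"rot": [0,0,0],"jaw": 0.03},
  ],
)

```text
clock: 11.0
ee_pos: [0.4715, 0.1783, 0.4202]
ee_rot: [-2.352, -2.083, 0.001]
force: [-0.8, 0.2, -2.5]
width: 0.564
grasp_force: 62.6
```

```bash
python3 -c "
from h import *
print(delta(place('mustard'),.2687))"
```

```text
(array([-0.1952,  0.1974,  0.1515]), array([-0.0007,  0.0005,  0.0003]), array([0.4715, 0.1783, 0.4202]))
```

In the tool's units: 0.197 m is 0.394, 0.115 m is 0.23.

Call:
jog_arm(
  moves=[
    {"dp": [-0.04,0.04,0],"rot": [0,0,0],"jaw": 0.03},
    {"dp": [-0.1,0.1,0],"rot": [0,0,0],"jaw": 0.03},
    {"dp": [-0.17,0.17,0],"rot": [0,0,0],"jaw": 0.03},
    {"dp": [-0.24,0.24,0],"rot": [0,0,0],"jaw": 0.03},
    {"dp": [-0.3,0.304,0],"rot": [0,0,0],"jaw": 0.03},
    {"dp": [-0.356,0.36,0],"rot": [0,0,0],"jaw": 0.03},
    {"dp": [-0.39,0.394,0],"rot": [0,0,0],"jaw": 0.03},
    {"dp": [-0.39,0.394,0],"rot": [0,0,0],"jaw": 0.03},
    {"dp": [-0.39,0.394,0.05],"rot": [0,0,0],"jaw": 0.03},
    {"dp": [-0.39,0.394,0.12],"rot": [0,0,0],"jaw": 0.03},
    {"dp": [-0.39,0.394,0.19],"rot": [0,0,0],"jaw": 0.03},
    {"dp": [-0.39,0.394,0.23],"rot": [0,0,0],"jaw": 0.03},
    {"dp": [-0.39,0.394,0.24],"rot": [0,0,0],"jaw": 0.03},
    {"dp": [-0.39,0.394,0.24],"rot": [0,0,0],"jaw": 0.03},
    {"dp": [-0.39,0.394,0.24],"rot": [0,0,0],"jaw": 0.03},
  ],
)

```text
clock: 12.88
ee_pos: [0.6441, -0.0388, 0.3019]
ee_rot: [2.351, 2.082, 0.001]
force: [-0.2, -0.2, -1.4]
width: 0.566
grasp_force: 62.7
```

```bash
python3 -c "
from h import *
print(delta(place('mustard'),.2687))"
```

```text
(array([-0.0006, -0.0003,  0.0332]), array([0.0015, 0.0001, 0.0003]), array([ 0.6441, -0.0388,  0.3019]))
```

In the tool's units: 0.033 m is 0.066, -0.001 m is -0.002.

Call:
jog_arm(
  moves=[
    {"dp": [-0.002,0,0.024],"rot": [0,0,0],"jaw": 0.03},
    {"dp": [-0.002,0,0.044],"rot": [0,0,0],"jaw": 0.03},
    {"dp": [-0.002,0,0.056],"rot": [0,0,0],"jaw": 0.03},
    {"dp": [-0.002,0,0.06],"rot": [0,0,0],"jaw": 0.03},
    {"dp": [-0.002,0,0.062],"rot": [0,0,0],"jaw": 0.03},
    {"dp": [-0.002,0,0.064],"rot": [0,0,0],"jaw": 0.03},
    {"dp": [-0.002,0,0.066],"rot": [0,0,0],"jaw": 0.03},
    {"dp": [-0.002,0,0.066],"rot": [0,0,0],"jaw": 0.03},
    {"dp": [-0.002,0,0.066],"rot": [0,0,0],"jaw": 0.03},
  ],
)

```text
clock: 14.0
ee_pos: [0.6436, -0.0398, 0.2689]
ee_rot: [2.351, 2.083, -0.0]
force: [-2.9, -0.4, 6.4]
width: 0.569
grasp_force: 63.6
```

In the tool's units: -0.09 m is -0.18, -0.085 m is -0.17.

Call:
jog_arm(
  moves=[
    {"dp": [0,0,0],"rot": [0,0,0],"jaw": 0.052},
    {"dp": [0,0,0],"rot": [0,0,0],"jaw": 0.06},
    {"dp": [0,0,0],"rot": [0,0,0],"jaw": 0.075},
    {"dp": [0,0,0],"rot": [0,0,0],"jaw": 0.075},
    {"dp": [0,0,-0.04],"rot": [0,0,0],"jaw": 0.075},
    {"dp": [0,0,-0.11],"rot": [0,0,0],"jaw": 0.08},
    {"dp": [0,0,-0.17],"rot": [0,0,0],"jaw": 0.08},
    {"dp": [0,0,-0.18],"rot": [0,0,0],"jaw": 0.08},
    {"dp": [0,0,-0.18],"rot": [0,0,0],"jaw": 0.08},
  ],
)

```text
clock: 15.12
ee_pos: [0.6435, -0.0399, 0.3582]
ee_rot: [2.351, 2.083, -0.0]
force: [0.1, 0.1, 0.4]
width: 0.936
grasp_force: 0.0
```

```bash
python3 -c "
from h import *
print(delta(pick('green'),.235))"
```

```text
(array([ 0.0381, -0.1918,  0.1231]), array([0.0003, 0.0003, 0.0002]), array([ 0.6435, -0.0399,  0.3582]))
```

In the tool's units: -0.192 m is -0.384, -0.172 m is -0.344.

Call:
jog_arm(
  moves=[
    {"dp": [0.01,-0.05,0],"rot": [0,0,0],"jaw": 0.085},
    {"dp": [0.024,-0.12,0],"rot": [0,0,0],"jaw": 0.085},
    {"dp": [0.04,-0.2,0],"rot": [0,0,0],"jaw": 0.085},
    {"dp": [0.056,-0.28,0],"rot": [0,0,0],"jaw": 0.085},
    {"dp": [0.068,-0.344,0],"rot": [0,0,0],"jaw": 0.085},
    {"dp": [0.076,-0.384,0],"rot": [0,0,0],"jaw": 0.085},
    {"dp": [0.076,-0.384,0.02],"rot": [0,0,0],"jaw": 0.085},
    {"dp": [0.076,-0.384,0.06],"rot": [0,0,0],"jaw": 0.085},
    {"dp": [0.076,-0.384,0.13],"rot": [0,0,0],"jaw": 0.085},
    {"dp": [0.076,-0.384,0.2],"rot": [0,0,0],"jaw": 0.085},
    {"dp": [0.076,-0.384,0.246],"rot": [0,0,0],"jaw": 0.085},
    {"dp": [0.076,-0.384,0.246],"rot": [0,0,0],"jaw": 0.085},
    {"dp": [0.076,-0.384,0.246],"rot": [0,0,0],"jaw": 0.06},
    {"dp": [0.076,-0.384,0.246],"rot": [0,0,0],"jaw": 0.053},
    {"dp": [0.076,-0.384,0.246],"rot": [0,0,0],"jaw": 0.05},
    {"dp": [0.076,-0.384,0.246],"rot": [0,0,0],"jaw": 0.035},
    {"dp": [0.076,-0.384,0.246],"rot": [0,0,0],"jaw": 0.03},
    {"dp": [0.076,-0.384,0.246],"rot": [0,0,0],"jaw": 0.03},
    {"dp": [0.076,-0.384,0.246],"rot": [0,0,0],"jaw": 0.03},
  ],
)

```text
clock: 17.5
ee_pos: [0.4577, 0.021, 0.2356]
ee_rot: [2.351, 2.082, -0.0]
force: [-2.6, 0.3, 8.3]
width: 0.562
grasp_force: 61.4
```

In the tool's units: -0.14 m is -0.28, -0.125 m is -0.25.

Call:
jog_arm(
  moves=[
    {"dp": [0,0,-0.03],"rot": [0,0,0],"jaw": 0.03},
    {"dp": [0,0,-0.1],"rot": [0,0,0],"jaw": 0.03},
    {"dp": [0,0,-0.18],"rot": [0,0,0],"jaw": 0.03},
    {"dp": [0,0,-0.25],"rot": [0,0,0],"jaw": 0.03},
    {"dp": [0,0,-0.28],"rot": [0,0,0],"jaw": 0.03},
    {"dp": [0,0,-0.28],"rot": [0,0,0],"jaw": 0.03},
  ],
)

```text
clock: 18.25
ee_pos: [0.4576, 0.021, 0.3752]
ee_rot: [2.351, 2.082, 0.001]
force: [-0.2, -0.7, -2.3]
width: 0.567
grasp_force: 62.5
```

```bash
python3 -c "
from h import *
print(delta(place('green'),.2476))"
```

```text
(array([-0.1094,  0.1919,  0.1279]), array([0.0011, 0.0004, 0.0002]), array([0.4576, 0.021 , 0.3752]))
```

In the tool's units: 0.192 m is 0.384, 0.172 m is 0.344.

Call:
jog_arm(
  moves=[
    {"dp": [-0.026,0.044,0],"rot": [0,0,0],"jaw": 0.03},
    {"dp": [-0.068,0.12,0],"rot": [0,0,0],"jaw": 0.03},
    {"dp": [-0.114,0.2,0],"rot": [0,0,0],"jaw": 0.03},
    {"dp": [-0.16,0.28,0],"rot": [0,0,0],"jaw": 0.03},
    {"dp": [-0.196,0.344,0],"rot": [0,0,0],"jaw": 0.03},
    {"dp": [-0.218,0.384,0],"rot": [0,0,0],"jaw": 0.03},
    {"dp": [-0.218,0.384,0],"rot": [0,0,0],"jaw": 0.03},
    {"dp": [-0.218,0.384,0.04],"rot": [0,0,0],"jaw": 0.03},
    {"dp": [-0.218,0.384,0.11],"rot": [0,0,0],"jaw": 0.03},
    {"dp": [-0.218,0.384,0.17],"rot": [0,0,0],"jaw": 0.03},
    {"dp": [-0.218,0.384,0.2],"rot": [0,0,0],"jaw": 0.03},
    {"dp": [-0.218,0.384,0.2],"rot": [0,0,0],"jaw": 0.03},
    {"dp": [-0.218,0.384,0.2],"rot": [0,0,0],"jaw": 0.03},
  ],
)

```text
clock: 19.88
ee_pos: [0.6352, -0.1102, 0.2756]
ee_rot: [2.351, 2.083, 0.001]
force: [-0.2, 0.6, -2.8]
width: 0.566
grasp_force: 62.6
```

```bash
python3 -c "
from h import *
print(delta(place('green'),.2476))"
```

```text
(array([-0.0006, -0.0001,  0.028 ]), array([0.0009, 0.0003, 0.0005]), array([ 0.6352, -0.1102,  0.2756]))
```

In the tool's units: 0.028 m is 0.056, -0.001 m is -0.002.

Call:
jog_arm(
  moves=[
    {"dp": [-0.002,0,0.02],"rot": [0,0,0],"jaw": 0.03},
    {"dp": [-0.002,0,0.038],"rot": [0,0,0],"jaw": 0.03},
    {"dp": [-0.002,0,0.048],"rot": [0,0,0],"jaw": 0.03},
    {"dp": [-0.002,0,0.052],"rot": [0,0,0],"jaw": 0.03},
    {"dp": [-0.002,0,0.054],"rot": [0,0,0],"jaw": 0.03},
    {"dp": [-0.002,0,0.056],"rot": [0,0,0],"jaw": 0.03},
    {"dp": [-0.002,0,0.056],"rot": [0,0,0],"jaw": 0.03},
    {"dp": [-0.002,0,0.056],"rot": [0,0,0],"jaw": 0.03},
  ],
)

```text
clock: 20.88
ee_pos: [0.6347, -0.1113, 0.2477]
ee_rot: [-2.352, -2.083, 0.001]
force: [-5.3, 1.3, 8.3]
width: 0.565
grasp_force: 63.7
```

In the tool's units: -0.09 m is -0.18, -0.085 m is -0.17.

Call:
jog_arm(
  moves=[
    {"dp": [0,0,0],"rot": [0,0,0],"jaw": 0.052},
    {"dp": [0,0,0],"rot": [0,0,0],"jaw": 0.06},
    {"dp": [0,0,0],"rot": [0,0,0],"jaw": 0.075},
    {"dp": [0,0,0],"rot": [0,0,0],"jaw": 0.075},
    {"dp": [0,0,-0.04],"rot": [0,0,0],"jaw": 0.075},
    {"dp": [0,0,-0.11],"rot": [0,0,0],"jaw": 0.08},
    {"dp": [0,0,-0.17],"rot": [0,0,0],"jaw": 0.08},
    {"dp": [0,0,-0.18],"rot": [0,0,0],"jaw": 0.08},
    {"dp": [0,0,-0.18],"rot": [0,0,0],"jaw": 0.08},
  ],
)

```text
clock: 22.0
ee_pos: [0.6348, -0.1114, 0.3372]
ee_rot: [2.351, 2.083, -0.0]
force: [-0.0, 0.5, 1.2]
width: 0.938
grasp_force: 0.0
```

```bash
python3 -c "
from h import *
print(delta(pick('blue'),.215))"
```

```text
(array([-0.2527, -0.1404,  0.1222]), array([0.0003, 0.0005, 0.0003]), array([ 0.6348, -0.1114,  0.3372]))
```

In the tool's units: -0.253 m is -0.506, -0.06 m is -0.12.

Call:
jog_arm(
  moves=[
    {"dp": [-0.05,-0.028,0],"rot": [0,0,0],"jaw": 0.085},
    {"dp": [-0.12,-0.066,0],"rot": [0,0,0],"jaw": 0.085},
    {"dp": [-0.2,-0.112,0],"rot": [0,0,0],"jaw": 0.085},
    {"dp": [-0.29,-0.162,0],"rot": [0,0,0],"jaw": 0.085},
    {"dp": [-0.38,-0.212,0],"rot": [0,0,0],"jaw": 0.085},
    {"dp": [-0.46,-0.256,0],"rot": [0,0,0],"jaw": 0.085},
    {"dp": [-0.506,-0.28,0],"rot": [0,0,0],"jaw": 0.085},
    {"dp": [-0.506,-0.28,0.02],"rot": [0,0,0],"jaw": 0.085},
    {"dp": [-0.506,-0.28,0.06],"rot": [0,0,0],"jaw": 0.085},
    {"dp": [-0.506,-0.28,0.13],"rot": [0,0,0],"jaw": 0.085},
    {"dp": [-0.506,-0.28,0.2],"rot": [0,0,0],"jaw": 0.085},
    {"dp": [-0.506,-0.28,0.244],"rot": [0,0,0],"jaw": 0.085},
    {"dp": [-0.506,-0.28,0.244],"rot": [0,0,0],"jaw": 0.085},
    {"dp": [-0.506,-0.28,0.244],"rot": [0,0,0],"jaw": 0.06},
    {"dp": [-0.506,-0.28,0.244],"rot": [0,0,0],"jaw": 0.053},
    {"dp": [-0.506,-0.28,0.244],"rot": [0,0,0],"jaw": 0.05},
    {"dp": [-0.506,-0.28,0.244],"rot": [0,0,0],"jaw": 0.035},
    {"dp": [-0.506,-0.28,0.244],"rot": [0,0,0],"jaw": 0.03},
    {"dp": [-0.506,-0.28,0.244],"rot": [0,0,0],"jaw": 0.03},
    {"dp": [-0.506,-0.28,0.244],"rot": [0,0,0],"jaw": 0.03},
  ],
)

```text
clock: 24.5
ee_pos: [0.4655, -0.3459, 0.2158]
ee_rot: [2.351, 2.082, -0.001]
force: [-2.2, 0.7, 6.7]
width: 0.566
grasp_force: 61.7
```

In the tool's units: -0.13 m is -0.26, -0.12 m is -0.24.

Call:
jog_arm(
  moves=[
    {"dp": [0,0,-0.03],"rot": [0,0,0],"jaw": 0.03},
    {"dp": [0,0,-0.1],"rot": [0,0,0],"jaw": 0.03},
    {"dp": [0,0,-0.18],"rot": [0,0,0],"jaw": 0.03},
    {"dp": [0,0,-0.24],"rot": [0,0,0],"jaw": 0.03},
    {"dp": [0,0,-0.26],"rot": [0,0,0],"jaw": 0.03},
    {"dp": [0,0,-0.26],"rot": [0,0,0],"jaw": 0.03},
  ],
)

```text
clock: 25.25
ee_pos: [0.4652, -0.3456, 0.3449]
ee_rot: [2.352, 2.083, -0.001]
force: [-0.1, 0.3, -1.9]
width: 0.567
grasp_force: 62.6
```

```bash
python3 -c "
from h import *
print(delta(place('blue'),.2278))"
```

```text
(array([0.1817, 0.1402, 0.1169]), array([-0.0001,  0.0006,  0.0002]), array([ 0.4652, -0.3456,  0.3449]))
```

In the tool's units: 0.182 m is 0.364, 0.165 m is 0.33.

Call:
jog_arm(
  moves=[
    {"dp": [0.04,0.03,0],"rot": [0,0,0],"jaw": 0.03},
    {"dp": [0.11,0.084,0],"rot": [0,0,0],"jaw": 0.03},
    {"dp": [0.184,0.142,0],"rot": [0,0,0],"jaw": 0.03},
    {"dp": [0.26,0.2,0],"rot": [0,0,0],"jaw": 0.03},
    {"dp": [0.33,0.254,0],"rot": [0,0,0],"jaw": 0.03},
    {"dp": [0.364,0.28,0],"rot": [0,0,0],"jaw": 0.03},
    {"dp": [0.364,0.28,0],"rot": [0,0,0],"jaw": 0.03},
    {"dp": [0.364,0.28,0.04],"rot": [0,0,0],"jaw": 0.03},
    {"dp": [0.364,0.28,0.1],"rot": [0,0,0],"jaw": 0.03},
    {"dp": [0.364,0.28,0.16],"rot": [0,0,0],"jaw": 0.03},
    {"dp": [0.364,0.28,0.18],"rot": [0,0,0],"jaw": 0.03},
    {"dp": [0.364,0.28,0.18],"rot": [0,0,0],"jaw": 0.03},
    {"dp": [0.364,0.28,0.18],"rot": [0,0,0],"jaw": 0.03},
  ],
)

```text
clock: 26.88
ee_pos: [0.6265, -0.1823, 0.2556]
ee_rot: [2.351, 2.082, 0.0]
force: [0.4, 0.3, -2.3]
width: 0.564
grasp_force: 62.6
```

```bash
python3 -c "
from h import *
print(delta(place('blue'),.2278))"
```

```text
(array([ 0.    , -0.0002,  0.0278]), array([ 0.001 ,  0.0006, -0.0002]), array([ 0.6265, -0.1823,  0.2556]))
```

In the tool's units: 0.028 m is 0.056, 0.027 m is 0.054.

Call:
jog_arm(
  moves=[
    {"dp": [0,0,0.02],"rot": [0,0,0],"jaw": 0.03},
    {"dp": [0,0,0.038],"rot": [0,0,0],"jaw": 0.03},
    {"dp": [0,0,0.048],"rot": [0,0,0],"jaw": 0.03},
    {"dp": [0,0,0.052],"rot": [0,0,0],"jaw": 0.03},
    {"dp": [0,0,0.054],"rot": [0,0,0],"jaw": 0.03},
    {"dp": [0,0,0.056],"rot": [0,0,0],"jaw": 0.03},
    {"dp": [0,0,0.056],"rot": [0,0,0],"jaw": 0.03},
    {"dp": [0,0,0.056],"rot": [0,0,0],"jaw": 0.03},
  ],
)

```text
clock: 27.88
ee_pos: [0.626, -0.1818, 0.2279]
ee_rot: [-2.351, -2.083, 0.002]
force: [-7.1, 1.7, 9.0]
width: 0.566
grasp_force: 63.8
```

Contact is made. I'll release, rise, and back off toward the robot's right so the cameras see the row.

Call:
jog_arm(
  moves=[
    {"dp": [0,0,0],"rot": [0,0,0],"jaw": 0.052},
    {"dp": [0,0,0],"rot": [0,0,0],"jaw": 0.06},
    {"dp": [0,0,0],"rot": [0,0,0],"jaw": 0.075},
    {"dp": [0,0,0],"rot": [0,0,0],"jaw": 0.075},
    {"dp": [0,0,-0.04],"rot": [0,0,0],"jaw": 0.075},
    {"dp": [0,0,-0.11],"rot": [0,0,0],"jaw": 0.08},
    {"dp": [0,0,-0.2],"rot": [0,0,0],"jaw": 0.08},
    {"dp": [0,0,-0.28],"rot": [0,0,0],"jaw": 0.08},
    {"dp": [-0.06,-0.04,-0.3],"rot": [0,0,0],"jaw": 0.08},
    {"dp": [-0.14,-0.09,-0.3],"rot": [0,0,0],"jaw": 0.08},
    {"dp": [-0.22,-0.14,-0.3],"rot": [0,0,0],"jaw": 0.08},
    {"dp": [-0.3,-0.2,-0.3],"rot": [0,0,0],"jaw": 0.08},
    {"dp": [-0.38,-0.25,-0.3],"rot": [0,0,0],"jaw": 0.08},
    {"dp": [-0.44,-0.28,-0.3],"rot": [0,0,0],"jaw": 0.08},
    {"dp": [-0.44,-0.28,-0.3],"rot": [0,0,0],"jaw": 0.08},
    {"dp": [-0.44,-0.28,-0.3],"rot": [0,0,0],"jaw": 0.08},
  ],
)

```text
clock: 29.88
ee_pos: [0.4613, -0.3827, 0.3777]
ee_rot: [2.35, 2.083, 0.0]
force: [0.5, 1.3, -0.4]
width: 0.938
grasp_force: 0.0
```

Run:
```python
from h import *
T,d=manip.get_image('top');S,ds=manip.get_image('scene')
cv2.imwrite('pics/t9.png',cv2.resize(T[110:280,90:400,::-1],None,fx=2.5,fy=2.5,interpolation=2))
cv2.imwrite('pics/s9.png',cv2.resize(S[80:310,190:380,::-1],None,fx=2.5,fy=2.5,interpolation=2))
H2={k:v+(.012 if k not in('navy','white') else 0) for k,v in H.items()}
for k,s in dict(navy=.18,white=-.18,**SLOT).items():
    e=(C-b)+s*sy[:2];u,v=pix('top',np.r_[e,H2[k]])
    p,D,z,q=lid('top',T,d,u,v,H2[k]);print(k,((p[:2]-e)*1000).round(1),'mm off, z',z.round(4),H2[k],D.round(4))
```

```text
navy [-4.1 -1.2] mm off, z 0.1722 0.17200000000000001 0.0468
white [-2.4  0.5] mm off, z 0.0719 0.072 0.0465
terracotta [-1.7 -0.1] mm off, z 0.1522 0.15200000000000002 0.0467
mustard [-1.1 -0.5] mm off, z 0.1321 0.132 0.0468
green [-1.3 -0. ] mm off, z 0.1121 0.112 0.0469
blue [-1.2  0.1] mm off, z 0.0922 0.092 0.0467
```

View pics/t9.png

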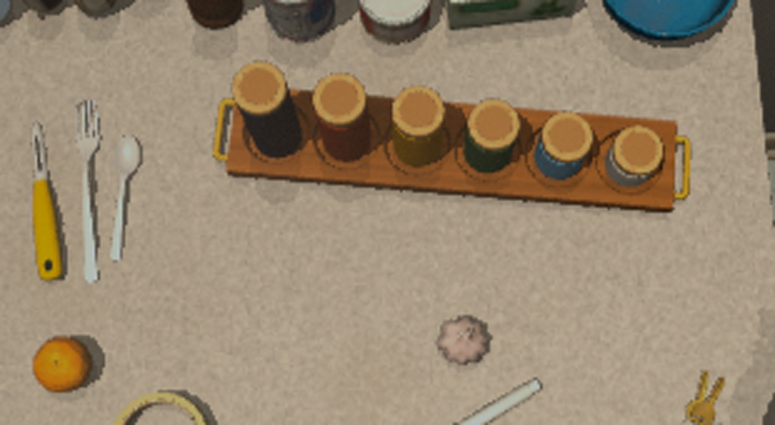

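View pics/s9.png

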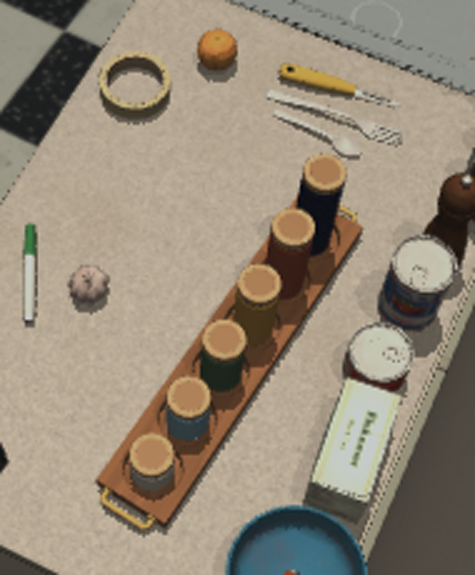

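Both views show all six canisters upright in order. Lid heights match seated canisters to within 0.2 mm, and the mandarin (crop 62,363) and garlic (463,340) are where they were. Handing in.

```bash
python3 -c "
from workcell import manip
print(manip.sign_off())"
```

```text
the job is handed in; nothing more can be done
None
```

The four loose canisters are back in the stand, upright and fully seated in even descending order from navy to white, with the mandarin and garlic untouched; handed in at about 30 s of the 96 s allowed.

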